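Hang the deep caddy on the bench stand

TASK

Clear the deeper of the two small sheet-metal caddies off the table: take it by the wooden bar of its handle and hang it by that bar on the pair of hooks of the bench stand, so that the bar rests in both hooks and the caddy hangs level and free. Leave the shallow caddy where it stands.

Things in the scene. Friction and masses are not known exactly. Their poses are not given: they have to be found in the camera images.
- deep_grip (a point): Centre of the handle bar of the deep caddy, the one to hang: a loose sheet-metal box 70 wide (x), 124 long (y), 75 deep, 0.15-0.3 kg. Two wires from its short sides carry a round light-wood bar, 12 thick, 116 long, along y, its centre 66 above the rim, 141 above the underside. Open window under the bar: 60 high, 118 wide. Axes: x across the bar, y along it, z up; both ways round alike.
- shallow_grip (a point): Centre of the handle bar of the shallow caddy, to be left alone: the same caddy and handle but only 35 mm deep, its bar 101 mm above its underside. Either caddy may stand in either place.
- hook_seat (a point): Midway between the stand's two hooks, level with their upper side at the bottom of their valley, 170 mm above the table; a hung bar lies with its centre 6 mm above this point. Axes: y from hook to hook (a hung bar lies along it), z up; the hooks' open tips point to -x. The bar goes in along +x above the tips, which pass through the handle's window, then down.
- stand: Fixed bench stand; origin: underside of its wooden base, 160x140x12 mm; axes as hook_seat. Two steel rods 10 mm thick at y = -38 and +38 mm, open between. Seen from hook_seat along x: valley floor 16 mm wide, tip 37 mm out and 24 mm above the seat; inward a level bar 20 mm above it from x = 35 to the uprights at x = 90. Nothing is higher than the tips.

How it is judged:
At the end, for the whole second after the job is handed in: The deep caddy hangs by its bar in both hooks: bar centre 28 mm outward to 34 mm inward of the seat along the hooks, within 26 mm of the middle between them, 0 to 26 mm above the seat, caddy upright within 15 degrees; it stays so for a second (x of deep_grip in the frame of hook_seat between -0.028 and 0.034 m and y of deep_grip in the frame of hook_seat between -0.026 and 0.026 m and z of deep_grip in the frame of hook_seat between 0 and 0.026 m and angle between deep_grip's own z axis and vertical below 0.26 rad); the robot touches nothing.
It fails at once if the shallow caddy is moved by more than 30 mm (distance of shallow_grip from where it was at the start of the episode above 0.03 m).
It also fails if it takes over 45 s, if anything falls off the work surface, if the arm or the gripper's body presses on something with over 40 N, if the wrist force passes 120 N, or if a joint passes its speed limit or range.

ROBOT

A 6-joint arm with a two-finger parallel gripper is mounted at the origin on a cart in front of the work surface, level with it; the furniture and walls round the work are solid. World frame = base frame: x ahead of the robot, y to its left, z up, the work surface at z = 0. Lengths are in m, angles in rad, forces in N, time in s.
With the tool pointing down it reaches from about 0.35 to 0.925 m from the base axis. Payload 6.4 kg.
Tool frame: the origin (TCP) lies midway between the tips of the shut fingers; the grasp point (between the pads) lies 19 mm behind it; z points along the fingers, y is the line along which they close (so a half turn about z gives the same grasp; the last joint's range is limited). The gripper opens to 85 mm and grips with 20 to 120 N. Pads are 22 mm wide; open, the fingers measure 114 mm over their backs; the gripper's body (76 mm by 85 mm) begins 54 mm behind the grasp point. The pads swing forward as they close: fully open they stand 13 mm farther back than shut.
Start: joints at [-1.42, 0.245, 1.558, -0, 1.339, -0.174], TCP at [0.207, -0.616, 0.231] pointing down, gripper open.
Joint ranges: [-3.13, 3.13], [-1.02, 2.26], [0.13, 2.54], [-0.95, 4.09], [0.21, 2.88], [-2.74, 2.74]. Speed limits (rad/s): [2.57, 2.57, 3.14, 3.14, 3.14, 3.14].

INTERFACE

Orientations are given as a unit quaternion [x, y, z, w].
In Python, from rig import manip, optics, close_job gives the robot as it stands. The module is installed in compiled form; this text tells all that it offers.
- The arm moves only by the tool apply_moves, never from a script. Its argument "deltas" is text: rows parted by semicolons, each of 7 numbers parted by spaces: the opening in per cent of the stroke, from 0 (shut) to 100 (fully open), then the shift along the tool's x, y, z in m, then the turn, a rotation vector about the tool's x, y, z in rad. In form: claw dx dy dz wx wy wz; .... A call has 1 to 20 rows; each row is the pose to reach, as a shift and turn from the pose commanded when the call began, along the tool's axes at that moment; what a row does not reach only later rows make up. A row lasts 1/8 s, in which the tool goes at most 62.5 mm and 10.7 degrees, less where a joint would pass 70% of its speed; a pose out of reach is approached as far as the arm can. A call with a gripper value outside its range is refused whole. The fingers move at their own pace and stop on an object; "squeeze" is the grip in N (left out, the last holds). Time passes only in rows, so rows that repeat a pose let the fingers close. It gives the time, the measured TCP pose, the force, the opening and the grip force at its end, in the units of the state.
- manip.get_obs(): the state, without advancing time (a new reading comes with each control period).
- optics.camera(name): name is "side" or "top" or "wrist"; returns (picture, depth): 400x640x3 uint8, blue, green, red; 400x640 float32, m along the optical axis (not along the pixel's ray), 0 where there is no reading.
- optics.camera_info(name): a dict with "fx", "fy", "cx", "cy" (pixels), "D" ([k1, k2, p1, p2, k3] as OpenCV has them; the pictures are not rectified), "rvec" (rotation vector, rad) and "tvec" (3), from world to camera coordinates, as OpenCV has them. Camera axes: x right, y down, z forward; pixel columns grow to the right and rows downward; lengths in m; the calibration is good to about 2 mm. A picture is of the moment at which its call begins: read the wrist's pose just before it. camera_info takes no time and is no camera call; for the wrist camera it gives the pose at the moment of the call.
- close_job(): hands the job in; it is judged then, once.
Trained networks look in the newest picture that a camera, given by its name, has taken for a name from the list of things; names that differ only in an ending like _2 or _b are one class to them, and where a whole thing is asked for, a point or a joint stands for the part that bears it (a point fixed in the world has none). Each returns a list of dicts, best first, with "score" (0 to 1); they miss things now and then, are a little off and sometimes report something else, mostly with a low value. They report only what shows in the picture. A call takes as long as a camera call.
- optics.find_in(camera, thing): "centre" ([column, row] as shares, 0 to 1, of the picture: columns of its width, rows of its height, amid what is visible of it).
- optics.silhouettes(camera, thing): "region" (400x640 bool, what is visible of it) and "centre" ([column, row] as shares, 0 to 1, of the picture: columns of its width, rows of its height, amid what is visible of it).
The state is a dict: "time": time; "joint_pos": joint angles; "joint_velocities": joint speeds; "joint_torque": joint torques, N m; "eef_pos": TCP position; "eef_rot": TCP orientation; "ft_force": force on the tool from outside, world axes, zero at the start; "wrist_torque": the same for the moment, N m; "width": finger opening in m; "grasp_force": force on a finger pad.
Only numpy, scipy, OpenCV 4.12 (cv2) and the standard library are available. Lean on these libraries where they do the work, as an engineer would, in place of code of your own. Each camera call takes 0.05 s, during which the arm holds its last target. There are 200 camera calls.

## Working session

There is one attempt and no reset: what is moved stays moved. The work goes in short steps, Python scripts to look and compute and a tool call to move; the robot and the scene stay as the last step left them, time stands still between calls to the robot, and variables do not carry over. Pictures are saved under pics/ and viewed, at most 10 in all, crops included, and the job is handed in when it is done.

Besides the shell and the picture viewer there is one more tool, called after "Call:" as name(argument=value, ...) on one line, values as JSON. apply_moves: Moves the arm, as the interface text tells. Its arguments: {"type":"object","properties":{"deltas":{"type":"string"},"squeeze":{"type":"number"}},"required":["deltas"]}

```bash
mkdir -p pics; cat > h.py <<'E'
import numpy as np, cv2
from rig import manip, optics, close_job
def cloud(cam,d):
    i=optics.camera_info(cam)
    K=np.array([[i['fx'],0,i['cx']],[0,i['fy'],i['cy']],[0,0,1.]])
    g=np.stack(np.meshgrid(np.arange(640.),np.arange(400.)),-1).reshape(-1,1,2)
    u=cv2.undistortPoints(g,K,np.array(i['D'],float)).reshape(400,640,2)
    P=np.dstack([u*d[...,None],d])
    R=cv2.Rodrigues(np.array(i['rvec'],float))[0]
    return (P-np.array(i['tvec']).reshape(3))@R
E
python3 - <<'E'
from h import *
np.set_printoptions(precision=3,suppress=True)
o=manip.get_obs();print(o['time'],o['eef_pos'],o['eef_rot'])
for c in ['side','top']:
    p,d=optics.camera(c);cv2.imwrite(f'pics/{c}0.png',p);np.save(c+'0.npy',d)
    P=cloud(c,d)
    for t in ['deep_grip','shallow_grip','hook_seat','stand']:
        for r in optics.silhouettes(c,t)[:2]:
            m=r['region']&(d>0);q=P[m]
            print(c,t,round(r['score'],2),np.array(r['centre'])*[640,400],m.sum(),np.percentile(q,[2,50,98],axis=0).tolist() if len(q) else '')
E
```

```text
0.0 [ 0.207 -0.615  0.23 ] [ 0.987  0.162 -0.    -0.001]
side deep_grip 0.89 [298.624 220.4  ] 1937 [[0.6071720699782881, -0.08960876556888232, 0.004994383516181599], [0.6484436290141049, -0.012682948376587462, 0.054346560246390306], [0.6889937946185839, 0.0419046177825098, 0.1504198153522941]]
side shallow_grip 0.63 [314.624 186.68 ] 713 [[0.6117699760291175, -0.4156572839643568, 0.002853694938526728], [0.6512310491298761, -0.24922731716757937, 0.026647650310023422], [0.6879264265996218, -0.08683558851199924, 0.10908828412564706]]
side hook_seat 0.8 [284.416 314.8  ] 7085 [[0.5359900095662433, 0.06589254961507442, -0.0006621134000010606], [0.622405519885551, 0.26995384824600643, 0.010884581929843868], [0.7120854889943052, 0.34720062657526857, 0.18772508800993626]]
side stand 0.58 [286.784 318.88 ] 6542 [[0.5350299046876787, 0.17872624865854891, 0.004254239443206333], [0.6216532025563886, 0.27075989706678294, 0.010912130110111185], [0.7021169104092669, 0.3461936253187419, 0.18767258304961273]]
top deep_grip 0.81 [335.872 194.2  ] 1756 [[0.6080265475981979, -0.08710981133307716, 0.004486598162542335], [0.6493913167748503, -0.026399317230936407, 0.037274194323093354], [0.6894447702108776, 0.03681487473127689, 0.152879590015569]]
top shallow_grip 0.74 [417.472 193.12 ] 1627 [[0.6122252590232276, -0.29257379534700484, 0.004093300698320142], [0.6559982125565775, -0.2301565873948902, 0.01187908052007788], [0.7041650547757967, -0.16455841324169337, 0.11244152966033409]]
top hook_seat 0.65 [224.832 206.08 ] 3539 [[0.535587412129262, 0.1734739314745142, 0.007876128518174864], [0.6178162489335715, 0.2539833032173001, 0.012853792617704498], [0.704176858937673, 0.3305499095721939, 0.19085418285815525]]
top stand 0.66 [223.808 204.8  ] 3511 [[0.5355156275530283, 0.17264446616263862, 0.00787065869774442], [0.6175815572020429, 0.2535016099139969, 0.012863764334510872], [0.7019162627574921, 0.3277282525536714, 0.19087495321245918]]
```

```bash
python3 - <<'E'
import cv2,numpy as np
a=cv2.imread('pics/side0.png');b=cv2.imread('pics/top0.png')
cv2.imwrite('pics/both.png',np.hstack([cv2.resize(a[100:400,170:470],(400,400)),cv2.resize(b[80:330,170:470],(400,333)).copy() if 0 else cv2.resize(b[60:360,170:470],(400,400))]))
from h import *
np.set_printoptions(precision=3,suppress=True)
for c in ['side','top']:
    P=cloud(c,np.load(c+'0.npy'))
    def box(n,lo,hi):
        m=((P>lo)&(P<hi)).all(-1);q=P[m]
        if len(q)<5: print(c,n,len(q));return
        ct,sz,an=cv2.minAreaRect(q[:,:2].astype(np.float32))
        w=np.linalg.svd(q[:,:2]-q[:,:2].mean(0),full_matrices=False)[2][0]
        print(c,n,len(q),np.percentile(q,[1,50,99],axis=0).round(3).tolist(),'rect',ct,sz,an,'axis',np.degrees(np.arctan2(w[1],w[0])))
    box('deepbar',[.55,-.15,.135],[.75,.1,.17])
    box('deeprim',[.55,-.15,.06],[.75,.1,.085])
    box('shbar',[.55,-.4,.095],[.75,-.14,.125])
    box('base',[.45,.1,.006],[.8,.45,.02])
    box('hooks',[.45,.1,.15],[.8,.45,.22])
    box('tips',[.45,.1,.194],[.8,.45,.22])
E
```

```text
side deepbar 164 [[0.637, -0.077, 0.137], [0.649, -0.01, 0.148], [0.662, 0.038, 0.151]] rect (0.6500967144966125, -0.021382436156272888) (0.12198907881975174, 0.012513247318565845) 80.91674041748047 axis 80.36378121670894
side deeprim 605 [[0.607, -0.09, 0.06], [0.655, -0.017, 0.072], [0.692, 0.042, 0.082]] rect (0.6492617726325989, -0.02479858696460724) (0.13264116644859314, 0.0726470798254013) 80.02501678466797 axis 80.66108092363827
side shbar 113 [[0.639, -0.279, 0.098], [0.659, -0.217, 0.107], [0.678, -0.166, 0.11]] rect (0.6589528322219849, -0.22473201155662537) (0.12555564939975739, 0.011738658882677555) 73.02703857421875 axis 72.42663552959446
side base 4910 [[0.455, 0.106, 0.007], [0.614, 0.266, 0.011], [0.74, 0.357, 0.017]] rect (0.6246031522750854, 0.2645847797393799) (0.349007785320282, 0.32902005314826965) 0.0017985203303396702 axis -135.53297667616118
side hooks 1105 [[0.543, 0.18, 0.152], [0.617, 0.261, 0.181], [0.685, 0.323, 0.191]] rect (0.6128638386726379, 0.24929925799369812) (0.13089832663536072, 0.08666940033435822) 46.98157501220703 axis 49.81991928082757
side t
[... 597 characters left out ...]
.012446589767932892) 73.20155334472656 axis 72.95603865294764
top base 3652 [[0.456, 0.103, 0.006], [0.626, 0.237, 0.012], [0.793, 0.359, 0.019]] rect (0.6250213980674744, 0.2744848132133484) (0.349871963262558, 0.3486986756324768) 0.02809187024831772 axis 151.13257069303407
top hooks 539 [[0.542, 0.176, 0.165], [0.612, 0.25, 0.187], [0.681, 0.317, 0.195]] rect (0.6136157512664795, 0.24960333108901978) (0.13317957520484924, 0.08594422787427902) 46.93893051147461 axis -57.84132998677969
top tips 8 [[0.542, 0.175, 0.194], [0.545, 0.228, 0.196], [0.6, 0.231, 0.197]] rect (0.5709878206253052, 0.20346371829509735) (0.004264704883098602, 0.07940050214529037) 46.6329231262207 axis 136.0345271132815
```

View pics/both.png

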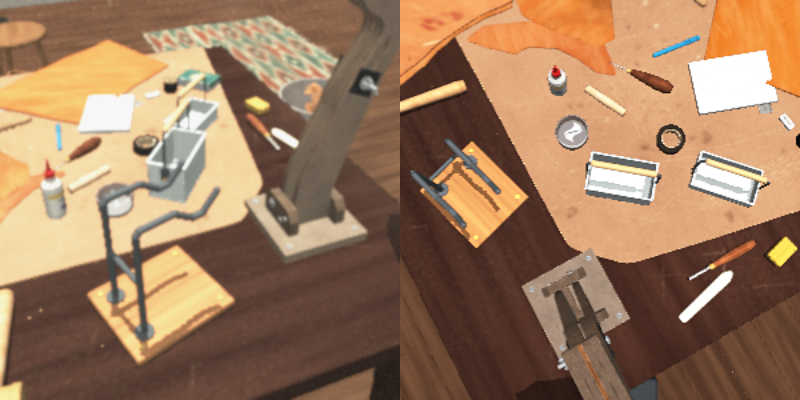

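The side view (left) shows the stand with its tips toward upper right at (215,190) and the deep caddy at (180,165). A wooden post leans up at (330,130). In the top view (right) the deep caddy is at (622,178), the shallow one at (727,178), the stand at (475,195) and the post at (575,310). I'll measure that post before planning.

```bash
python3 - <<'E'
from h import *
np.set_printoptions(precision=3,suppress=True)
for c in ['side','top']:
    P=cloud(c,np.load(c+'0.npy')).reshape(-1,3)
    for z in np.arange(.05,.75,.05):
        m=(P[:,2]>z)&(P[:,2]<z+.05)&(P[:,0]>.05)&(P[:,0]<.55)&(abs(P[:,1])<.4)
        q=P[m]
        q=q[~((q[:,0]>.5)&(q[:,1]>.15))]
        if len(q)>5: print(c,z.round(2),len(q),np.percentile(q,[1,50,99],axis=0).round(3)[:,:2].tolist())
a=cv2.imread('pics/side0.png');b=cv2.imread('pics/top0.png')
cv2.imwrite('pics/full.png',np.hstack([cv2.resize(a,(400,250)),cv2.resize(b,(400,250))]))
E
```

```text
side 0.05 1688 [[0.051, -0.022], [0.394, 0.058], [0.473, 0.107]]
side 0.1 1441 [[0.051, -0.02], [0.387, 0.049], [0.45, 0.085]]
side 0.15 1518 [[0.051, -0.016], [0.372, 0.041], [0.434, 0.076]]
side 0.2 2392 [[0.051, 0.02], [0.266, 0.06], [0.415, 0.1]]
side 0.25 5290 [[0.053, 0.009], [0.219, 0.076], [0.394, 0.106]]
side 0.3 6232 [[0.052, -0.009], [0.201, 0.054], [0.365, 0.096]]
side 0.35 3161 [[0.196, 0.001], [0.271, 0.038], [0.395, 0.06]]
side 0.4 2212 [[0.196, -0.01], [0.253, 0.031], [0.385, 0.047]]
side 0.45 1913 [[0.198, -0.019], [0.245, 0.02], [0.277, 0.033]]
side 0.5 1311 [[0.2, -0.03], [0.247, 0.01], [0.278, 0.02]]
top 0.05 380 [[0.375, -0.001], [0.447, 0.063], [0.479, 0.109]]
top 0.1 139 [[0.395, 0.015], [0.43, 0.057], [0.454, 0.086]]
top 0.15 163 [[0.395, 0.014], [0.417, 0.054], [0.438, 0.077]]
top 0.2 237 [[0.269, 0.017], [0.399, 0.041], [0.419, 0.092]]
top 0.25 734 [[0.242, -0.027], [0.291, 0.044], [0.401, 0.104]]
top 0.3 1236 [[0.246, -0.023], [0.273, 0.05], [0.366, 0.098]]
top 0.35 791 [[0.26, -0.037], [0.294, 0.0], [0.398, 0.051]]
top 0.4 1962 [[0.274, -0.025], [0.348, 0.013], [0.395, 0.051]]
```

View pics/full.png

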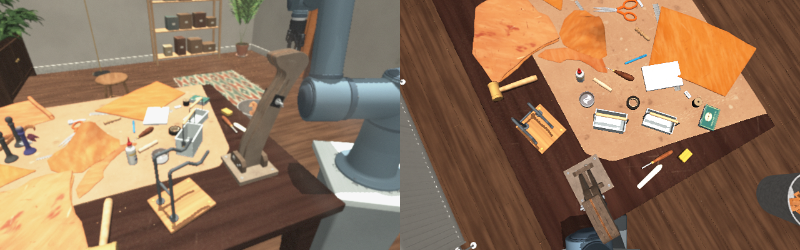

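Both frames show the post close to the robot's shoulder: side (275,110), top (595,205). I'll measure its top and compute the first move.

```bash
cat >> h.py <<'E'
from scipy.spatial.transform import Rotation as Ro
def down(yaw_y):  # tool y at world yaw (deg), z down
    a=np.radians(yaw_y);y=np.array([np.cos(a),np.sin(a),0]);z=np.array([0,0,-1.])
    return np.array([np.cross(y,z),y,z]).T
def delta(p,yaw):
    o=manip.get_obs();R=Ro.from_quat(o['eef_rot']).as_matrix()
    print('d',(R.T@(np.array(p)-o['eef_pos'])).round(4),'w',Ro.from_matrix(R.T@down(yaw)).as_rotvec().round(4))
E
python3 - <<'E'
from h import *
np.set_printoptions(precision=3,suppress=True)
d=np.load('side0.npy');P=cloud('side',d)[60:300,380:500].reshape(-1,3)
for z in np.arange(.0,.65,.05):
    q=P[(P[:,2]>z)&(P[:,2]<z+.05)&(P[:,0]>.15)&(P[:,0]<.5)&(abs(P[:,1])<.15)]
    if len(q)>5: print(z.round(2),len(q),np.percentile(q,[1,50,99],axis=0).round(3).tolist())
d=np.load('top0.npy');P=cloud('top',d)
for x in np.arange(.1,.5,.04):
    q=P[(P[...,0]>x)&(P[...,0]<x+.04)&(abs(P[...,1])<.15)&(P[...,2]>.1)]
    if len(q)>5: print('x',x.round(2),len(q),np.percentile(q,[1,50,99],axis=0).round(3)[:,1:].tolist())
delta([.62,-.22,.42],-9)
E
```

```text
0.0 1959 [[0.309, 0.044, 0.0], [0.395, 0.094, 0.016], [0.456, 0.148, 0.049]]
0.05 996 [[0.361, 0.046, 0.05], [0.424, 0.07, 0.068], [0.459, 0.108, 0.099]]
0.1 892 [[0.366, 0.039, 0.101], [0.416, 0.062, 0.126], [0.451, 0.086, 0.149]]
0.15 948 [[0.351, 0.029, 0.151], [0.4, 0.052, 0.175], [0.436, 0.076, 0.199]]
0.2 1260 [[0.261, 0.021, 0.201], [0.369, 0.051, 0.228], [0.416, 0.098, 0.25]]
0.25 1817 [[0.267, 0.004, 0.251], [0.34, 0.042, 0.275], [0.398, 0.095, 0.299]]
0.3 1499 [[0.271, -0.005, 0.301], [0.322, 0.025, 0.322], [0.371, 0.076, 0.349]]
0.35 1553 [[0.271, -0.001, 0.351], [0.334, 0.026, 0.378], [0.398, 0.054, 0.4]]
0.4 432 [[0.305, -0.018, 0.4], [0.352, 0.02, 0.404], [0.393, 0.052, 0.406]]
x 0.22 286 [[-0.029, 0.281], [0.07, 0.318], [0.102, 0.354]]
x 0.26 1799 [[-0.023, 0.253], [0.039, 0.329], [0.101, 0.401]]
x 0.3 973 [[-0.037, 0.325], [-0.004, 0.405], [0.032, 0.409]]
x 0.34 1186 [[-0.016, 0.26], [0.019, 0.405], [0.064, 0.408]]
x 0.38 845 [[0.002, 0.112], [0.031, 0.259], [0.075, 0.405]]
x 0.42 173 [[0.028, 0.101], [0.047, 0.142], [0.086, 0.196]]
x 0.46 995 [[0.021, 1.05], [0.021, 1.05], [0.021, 1.05]]
d [ 0.517 -0.244 -0.189] w [-0.    -0.    -1.089]
```

Call:
apply_moves(deltas="100 0.09 -0.04 -0.04 0 0 -0.18; 100 0.14 -0.065 -0.06 0 0 -0.3; 100 0.19 -0.09 -0.08 0 0 -0.4; 100 0.24 -0.115 -0.095 0 0 -0.5; 100 0.29 -0.14 -0.11 0 0 -0.6; 100 0.34 -0.16 -0.13 0 0 -0.7; 100 0.39 -0.185 -0.145 0 0 -0.8; 100 0.44 -0.21 -0.16 0 0 -0.9; 100 0.49 -0.23 -0.18 0 0 -1.0; 100 0.517 -0.244 -0.189 0 0 -1.089; 100 0.517 -0.244 -0.189 0 0 -1.089; 100 0.517 -0.244 -0.189 0 0 -1.089; 100 0.517 -0.244 -0.189 0 0 -1.089")

```text
time: 2.12
eef_pos: [0.6187, -0.2208, 0.4197]
eef_rot: [0.761, 0.649, -0.0, -0.001]
ft_force: [-0.2, 0.5, -1.2]
width: 0.0854
grasp_force: 0.0
```

```bash
python3 - <<'E'
from h import *
np.set_printoptions(precision=3,suppress=True)
o=manip.get_obs();print(o['joint_pos'])
s,ds=optics.camera('side');t,dt=optics.camera('top');w,dw=optics.camera('wrist')
cv2.imwrite('pics/m1.png',np.hstack([cv2.resize(x,(266,166)) if 0 else cv2.resize(x,(400,250)) for x in (s,t)]))
j=o['joint_pos'][0];c,n=np.cos(j),np.sin(j)
for nm,d in(('side',ds),('top',dt)):
    P=cloud(nm,d).reshape(-1,3);P=P[(d.ravel()>0)]
    u=P[:,0]*c+P[:,1]*n;v=-P[:,0]*n+P[:,1]*c
    for a in np.arange(.1,.75,.08):
        m=(u>a)&(u<a+.08)&(abs(v)<.25)&(P[:,2]>.45)&(P[:,2]<1.1)
        if m.sum()>5:print(nm,a.round(2),m.sum(),np.percentile(v[m],[2,98]),np.percentile(P[m,2],[2,98]))
P=cloud('wrist',dw)
m=(P[...,2]>.135)&(P[...,2]<.17)&(P[...,1]>-.13)&(P[...,1]<.1)&(abs(P[...,0]-.65)<.1);q=P[m]
print(len(q),q.mean(0) if len(q) else '',cv2.minAreaRect(q[:,:2].astype(np.float32)) if len(q) else '')
delta([.649,-.025,.26],-9)
E
```

```text
[-0.515  0.18   1.298 -0.     1.666 -0.356]
side 0.5 74 [0.083 0.102] [0.479 0.518]
side 0.58 662 [0.078 0.135] [0.453 0.518]
side 0.66 436 [0.116 0.148] [0.452 0.517]
top 0.26 574 [0.147 0.163] [0.667 0.709]
top 0.34 10289 [0.077 0.163] [0.674 0.722]
top 0.42 10339 [0.076 0.161] [0.67  0.717]
top 0.5 10242 [0.059 0.169] [0.651 0.709]
top 0.58 13845 [0.061 0.177] [0.61  0.716]
top 0.66 1247 [0.071 0.175] [0.471 0.714]
618 [ 0.647 -0.051  0.151] ((0.6466358304023743, -0.053128864616155624), (0.07837580144405365, 0.011655854061245918), 80.76380157470703)
d [ 0.198 -0.001  0.16 ] w [-0.    -0.    -0.002]
```

View pics/m1.png

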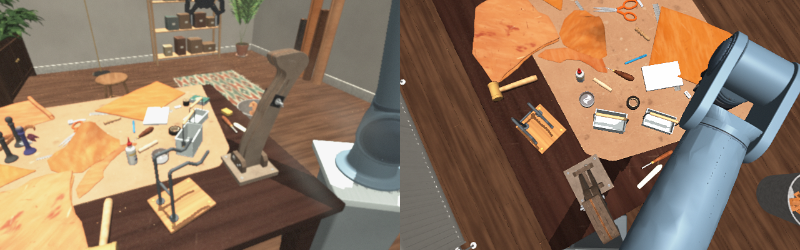

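The top view shows the forearm level at about z=0.71 with its underside well above the post top at 0.407. The side view shows the post free. Next I move above the deep caddy and re-look.

Call:
apply_moves(deltas="100 0.05 0 0 0 0 0; 100 0.10 0 0.02 0 0 0; 100 0.15 0 0.06 0 0 0; 100 0.198 -0.001 0.11 0 0 0; 100 0.198 -0.001 0.16 0 0 0; 100 0.198 -0.001 0.16 0 0 0; 100 0.198 -0.001 0.16 0 0 0")

```text
time: 3.15
eef_pos: [0.6505, -0.0252, 0.2629]
eef_rot: [0.761, 0.649, 0.001, 0.001]
ft_force: [-0.3, -0.5, 0.3]
width: 0.0854
grasp_force: 0.0
```

```bash
python3 - <<'E'
from h import *
np.set_printoptions(precision=3,suppress=True)
o=manip.get_obs();print(o['time'],o['joint_pos'],o['eef_pos'])
s,ds=optics.camera('side');t,dt=optics.camera('top');w,dw=optics.camera('wrist')
cv2.imwrite('pics/m2.png',np.hstack([s[:,240:],cv2.resize(w,(400,250)) if 0 else w[:,120:520]]))
j=o['joint_pos'][0];c,n=np.cos(j),np.sin(j)
for nm,d in(('side',ds),('top',dt)):
    P=cloud(nm,d).reshape(-1,3);P=P[(d.ravel()>0)]
    u=P[:,0]*c+P[:,1]*n;v=-P[:,0]*n+P[:,1]*c
    for a in np.arange(.1,.75,.06):
        m=(u>a)&(u<a+.06)&(abs(v)<.25)&(P[:,2]>.42)&(P[:,2]<1.1)
        if m.sum()>5:print(nm,a.round(2),m.sum(),np.percentile(v[m],[2,98]),np.percentile(P[m,2],[1,99]))
P=cloud('wrist',dw)
m=(P[...,2]>.135)&(P[...,2]<.17)&(P[...,1]>-.13)&(P[...,1]<.1)&(abs(P[...,0]-.65)<.1);q=P[m]
print(len(q),np.percentile(q[:,2],[50,99]),cv2.minAreaRect(q[:,:2].astype(np.float32)))
delta([.649,-.025,.122],-9)
E
```

```text
3.15 [-0.212  0.222  1.527 -0.     1.389 -0.054] [ 0.65  -0.025  0.263]
side 0.34 54 [0.12  0.141] [0.529 0.536]
side 0.4 471 [0.127 0.154] [0.513 0.537]
side 0.46 906 [0.124 0.169] [0.496 0.537]
side 0.52 1065 [0.131 0.17 ] [0.49  0.536]
side 0.58 2090 [0.11  0.178] [0.421 0.536]
side 0.64 961 [0.134 0.179] [0.422 0.535]
top 0.28 1330 [0.067 0.161] [0.614 0.656]
top 0.34 6512 [0.066 0.16 ] [0.6   0.653]
top 0.4 5151 [0.067 0.159] [0.58  0.632]
top 0.46 4128 [0.066 0.16 ] [0.546 0.61 ]
top 0.52 3574 [0.058 0.167] [0.546 0.586]
top 0.58 4382 [0.055 0.172] [0.428 0.57 ]
top 0.64 1869 [0.053 0.173] [0.533 0.562]
1634 [0.151 0.153] ((0.650135338306427, -0.025142192840576172), (0.13135138154029846, 0.011564761400222778), 81.1315689086914)
d [-0.    -0.003  0.142] w [ 0.006  0.    -0.001]
```

View pics/m2.png

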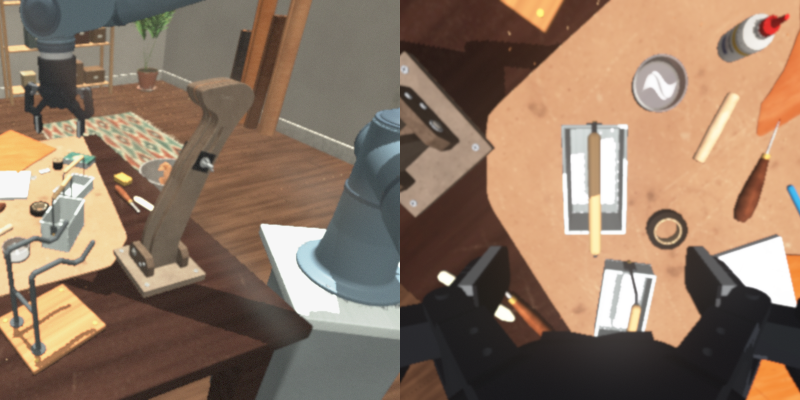

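The wrist view shows the deep caddy's bar centred between the fingers at (595,195), matching the estimate (0.650,-0.025, 81°). The side view shows the forearm clear of the post. I descend and grip.

Call:
apply_moves(deltas="100 0 -0.001 0.04 0 0 0; 100 0 -0.001 0.08 0 0 0; 100 0 -0.001 0.115 0 0 0; 100 0 -0.001 0.137 0 0 0; 100 0 -0.001 0.137 0 0 0; 0 0 -0.001 0.137 0 0 0; 0 0 -0.001 0.137 0 0 0; 0 0 -0.001 0.137 0 0 0; 0 0 -0.001 0.137 0 0 0; 0 0 -0.001 0.137 0 0 0; 0 0 -0.001 0.137 0 0 0; 0 0 -0.001 0.137 0 0 0", squeeze=70)

```text
time: 4.8
eef_pos: [0.649, -0.024, 0.1239]
eef_rot: [0.76, 0.65, 0.0, 0.0]
ft_force: [1.0, 0.1, 3.0]
width: 0.01
grasp_force: 68.3
```

Call:
apply_moves(deltas="0 0 0 -0.02 0 0 0; 0 0 0 -0.06 0 0 0; 0 0 0 -0.11 0 0 0; 0 0 0 -0.16 0 0 0; 0 0 0 -0.21 0 0 0; 0 0 0 -0.21 0 0 0; 0 0 0 -0.21 0 0 0")

```text
time: 5.68
eef_pos: [0.6476, -0.0237, 0.3318]
eef_rot: [0.76, 0.649, -0.001, -0.001]
ft_force: [-0.4, 0.0, -3.3]
width: 0.0099
grasp_force: 68.4
```

```bash
python3 - <<'E'
from h import *
delta([.536,.166,.334],46.9)
E
```

```text
d [ 0.1699 -0.1399 -0.0018] w [-0.0025 -0.0015 -0.9756]
```

Call:
apply_moves(deltas="0 0.02 -0.016 0 0 0 -0.1; 0 0.04 -0.032 0 0 0 -0.22; 0 0.06 -0.05 0 0 0 -0.34; 0 0.08 -0.066 0 0 0 -0.46; 0 0.1 -0.082 0 0 0 -0.58; 0 0.12 -0.1 0 0 0 -0.7; 0 0.14 -0.115 0 0 0 -0.82; 0 0.155 -0.128 0 0 0 -0.9; 0 0.17 -0.14 0 0 0 -0.976; 0 0.17 -0.14 0 0 0 -0.976; 0 0.17 -0.14 0 0 0 -0.976; 0 0.17 -0.14 0 0 0 -0.976; 0 0.17 -0.14 0 0 0 -0.976")

```text
time: 7.3
eef_pos: [0.537, 0.1653, 0.3331]
eef_rot: [0.368, 0.93, -0.0, -0.0]
ft_force: [-0.2, 0.0, -1.7]
width: 0.01
grasp_force: 68.4
```

```bash
python3 - <<'E'
from h import *
np.set_printoptions(precision=4,suppress=True)
o=manip.get_obs();print(o['joint_pos'],o['eef_pos'])
s,ds=optics.camera('side');t,dt=optics.camera('top');w,dw=optics.camera('wrist')
cv2.imwrite('pics/m3.png',np.hstack([s[:,100:500],w[:,120:520]]))
t0=np.array(o['eef_pos'])
for nm,d in(('side',ds),('top',dt),('wrist',dw)):
    P=cloud(nm,d)
    # bar: in hook axes relative TCP
    a=np.radians(46.9);X=np.array([np.cos(a),np.sin(a)]);Y=np.array([-X[1],X[0]])
    h=(P[...,:2]-t0[:2])
    m=(abs(h@X)<.02)&(abs(h@Y)<.07)&(P[...,2]>t0[2]-.01)&(P[...,2]<t0[2]+.035)&(abs(h@Y)>.02);q=P[m]
    if len(q)>5:print(nm,'bar',len(q),cv2.minAreaRect(q[:,:2].astype(np.float32)),np.percentile(q[:,2],[50,98]))
    sgn=h@Y
    for s_ in(-1,1):
        mm=m&(sgn*s_>0)
        if mm.sum()>5: print(s_,np.percentile(P[mm][:,2],[50,98]))
    m=(abs(h@X)<.06)&(abs(h@Y)<.09)&(P[...,2]>.19)&(P[...,2]<t0[2]-.04);q=P[m]
    if len(q)>5:print(nm,'box',len(q),'X',np.percentile((h@X)[m],[1,99]),'Y',np.percentile((h@Y)[m],[1,99]),'z',np.percentile(q[:,2],[1,99]))
    g=P[...,:2]-[.594,.2285]
    m=(P[...,2]>.155)&(P[...,2]<.205)&((g@X)>-.06)&((g@X)<.11)&(abs(g@Y)<.06)
    if m.sum()>5:print(nm,'hooks',m.sum(),'X',np.percentile((g@X)[m],[1,99]),'Y',np.percentile((g@Y)[m],[1,99]))
delta([.536,.166,.195],46.9)
E
```

```text
[ 0.097  -0.029   1.6698 -0.0001  1.5011 -0.7209] [0.537  0.1653 0.3331]
side bar 336 ((0.5393940210342407, 0.1664169430732727), (0.01204574853181839, 0.13137604296207428), 48.65081787109375) [0.3532 0.3595]
-1 [0.3522 0.3584]
1 [0.3539 0.3596]
side box 4382 X [-0.0329  0.0374] Y [-0.063   0.0632] z [0.2133 0.2901]
side hooks 1072 X [-0.0339  0.0928] Y [-0.0407  0.0431]
top bar 149 ((0.5383810997009277, 0.1642550230026245), (0.01145203411579132, 0.13159014284610748), 46.542327880859375) [0.3588 0.3629]
-1 [0.3586 0.3619]
1 [0.3588 0.3631]
top box 889 X [-0.0345  0.0336] Y [-0.0647  0.0601] z [0.2144 0.2927]
top hooks 20 X [0.0777 0.0929] Y [-0.0415 -0.0339]
wrist bar 3063 ((0.5266485810279846, 0.1770229935646057), (0.011813599616289139, 0.09700281172990799), 47.42218017578125) [0.361 0.363]
-1 [0.3613 0.363 ]
1 [0.361 0.363]
wrist box 10269 X [-0.0337  0.0373] Y [-0.0432  0.0607] z [0.2169 0.2929]
wrist hooks 2396 X [-0.0256  0.0896] Y [-0.0428  0.0421]
d [ 0.001  -0.0004  0.1383] w [ 0.      0.0001 -0.0001]
```

View pics/m3.png

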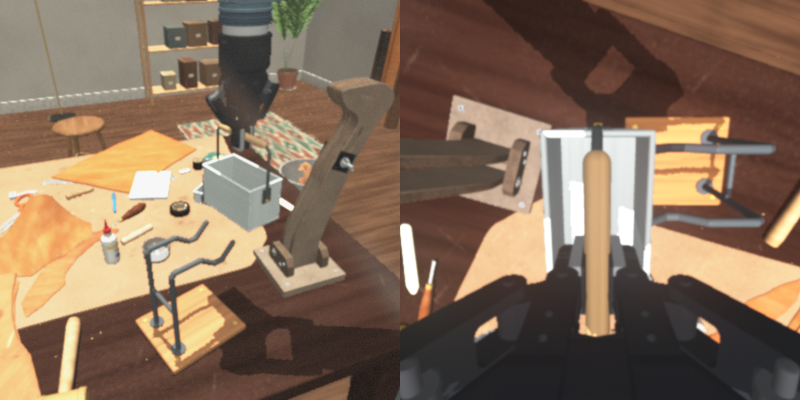

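Side view: the caddy hangs level in the gripper at (240,190), outside the hooks with tips at (205,225) and (232,243). Wrist view: the stand is ahead at right (690,170) and hooks are symmetric about the bar's middle. I descend in front of the tips.

Call:
apply_moves(deltas="0 0 -0.01 0.03 0 0 0; 0 0 -0.01 0.06 0 0 0; 0 0 -0.01 0.09 0 0 0; 0 0 -0.01 0.12 0 0 0; 0 0 -0.01 0.138 0 0 0; 0 0 -0.01 0.138 0 0 0; 0 0 -0.01 0.138 0 0 0")

```text
time: 8.32
eef_pos: [0.5309, 0.1587, 0.1968]
eef_rot: [0.367, 0.93, 0.001, 0.001]
ft_force: [-0.0, 0.2, -2.4]
width: 0.01
grasp_force: 68.4
```

```bash
python3 - <<'E'
from h import *
delta([.594,.2285,.195],46.9)
s,_=optics.camera('side');cv2.imwrite('pics/m4.png',s[100:400,150:550])
E
```

```text
d [0.0016 0.0941 0.002 ] w [0.0019 0.0017 0.0005]
```

View pics/m4.png

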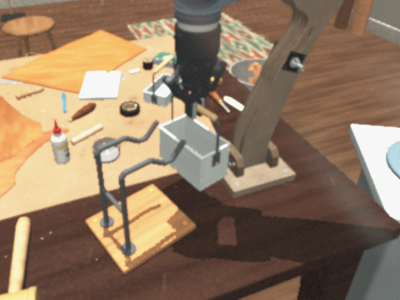

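The caddy is level in front of the tips at (155,128) and (182,147), with the bar just above them. Now I insert.

Call:
apply_moves(deltas="0 0.001 0.02 0 0 0 0; 0 0.001 0.04 0 0 0 0; 0 0.001 0.06 0 0 0 0; 0 0.001 0.08 0 0 0 0; 0 0.001 0.094 0 0 0 0; 0 0.001 0.094 0 0 0 0; 0 0.001 0.094 0 0 0 0")

```text
time: 9.25
eef_pos: [0.5932, 0.2276, 0.1954]
eef_rot: [0.367, 0.93, -0.0, -0.0]
ft_force: [-0.5, -0.2, -3.0]
width: 0.0099
grasp_force: 68.5
```

```bash
python3 - <<'E'
from h import *
delta([.594,.2285,.161],46.9)
s,_=optics.camera('side');w,_=optics.camera('wrist');cv2.imwrite('pics/m5.png',np.hstack([s[150:400,180:420],w[50:300,120:520]]))
E
```

```text
d [0.     0.0012 0.0344] w [-0.0003  0.      0.0003]
```

View pics/m5.png

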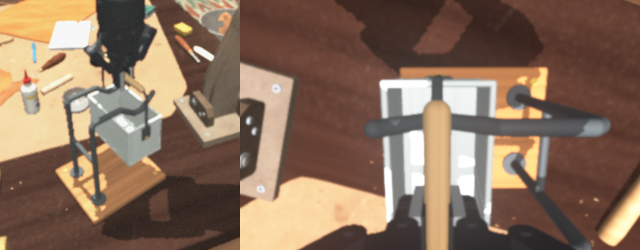

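The wrist view shows the bar lying across the hook rod behind its tip at (370,128), over the valley. Lowering now.

Call:
apply_moves(deltas="0 0 0.001 0.012 0 0 0; 0 0 0.001 0.024 0 0 0; 0 0 0.001 0.032 0 0 0; 0 0 0.001 0.035 0 0 0; 0 0 0.001 0.035 0 0 0")

```text
time: 9.98
eef_pos: [0.5941, 0.2286, 0.1601]
eef_rot: [0.367, 0.93, -0.0, -0.0]
ft_force: [-0.5, -0.7, -3.1]
width: 0.0102
grasp_force: 68.4
```

Call:
apply_moves(deltas="0 0 0 0.001 0 0 0; 0 0 0 0.002 0 0 0; 0 0 0 0.002 0 0 0")

```text
time: 10.35
eef_pos: [0.5942, 0.2287, 0.1584]
eef_rot: [0.367, 0.93, 0.0, 0.0]
ft_force: [-0.5, -0.1, -2.8]
width: 0.0099
grasp_force: 68.4
```

Call:
apply_moves(deltas="0 0 0 0.001 0 0 0; 0 0 0 0.002 0 0 0; 0 0 0 0.003 0 0 0; 0 0 0 0.003 0 0 0")

```text
time: 10.85
eef_pos: [0.594, 0.2286, 0.1551]
eef_rot: [0.367, 0.93, -0.0, -0.0]
ft_force: [0.1, -0.7, -1.8]
width: 0.0101
grasp_force: 68.4
```

Call:
apply_moves(deltas="20 0 0 0.001 0 0 0; 40 0 0 0.001 0 0 0; 60 0 0 0.001 0 0 0; 80 0 0 0.001 0 0 0; 80 0 0 0.001 0 0 0; 80 0 0 0.001 0 0 0; 80 0 0 -0.02 0 0 0; 80 0 0 -0.05 0 0 0; 80 0 0 -0.09 0 0 0; 80 0 0 -0.13 0 0 0; 80 0 0 -0.16 0 0 0; 80 0 0 -0.16 0 0 0; 80 0 0 -0.16 0 0 0; 80 0 0 -0.16 0 0 0")

```text
time: 12.6
eef_pos: [0.5934, 0.2285, 0.3135]
eef_rot: [0.367, 0.93, -0.001, -0.001]
ft_force: [-0.2, -0.4, 0.0]
width: 0.0681
grasp_force: 0.0
```

```bash
python3 - <<'E'
from h import *
np.set_printoptions(precision=4,suppress=True)
s,ds=optics.camera('side');w,dw=optics.camera('wrist');cv2.imwrite('pics/m6.png',np.hstack([s[150:400,180:420],w[50:300,120:520]]))
a=np.radians(46.9);X=np.array([np.cos(a),np.sin(a)]);Y=np.array([-X[1],X[0]])
for nm,d in(('side',ds),('wrist',dw)):
    P=cloud(nm,d);g=P[...,:2]-[.594,.2285]
    r=optics.silhouettes(nm,'deep_grip')
    if r:
        m=r[0]['region']&(d>0)&(P[...,2]<.21);print(nm,r[0]['score'],'X',np.percentile((g@X)[m],[2,50,98]),'Y',np.percentile((g@Y)[m],[2,98]),'z',np.percentile(P[m][:,2],[2,98]))
        b=m&(P[...,2]>.168)
        if b.sum()>9:print('bar',b.sum(),np.percentile((g@X)[b],[5,50,95]),np.percentile((g@Y)[b],[2,98]))
E
```

```text
side 0.69 X [-0.0328  0.002   0.036 ] Y [-0.0637  0.0627] z [0.0345 0.1796]
bar 373 [-0.0024  0.0036  0.0067] [-0.0536  0.058 ]
wrist 0.76 X [-0.0328  0.0012  0.0355] Y [-0.0625  0.0585] z [0.0377 0.1835]
bar 1410 [-0.0036  0.0013  0.007 ] [-0.0561  0.0573]
```

View pics/m6.png

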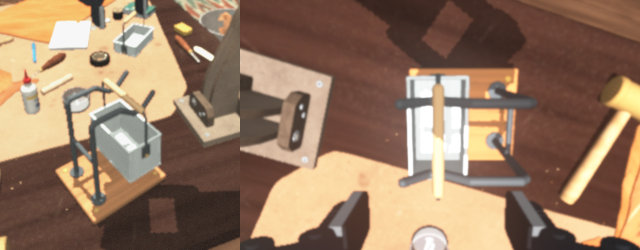

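The bar rests across both hooks, from about (437,90) to (437,195) in the wrist view. The caddy is level and centred, and the gripper is clear.

```bash
python3 -c "
from rig import close_job
print(close_job())"
```

```text
the job is handed in; nothing more can be done
None
```

The deep caddy hangs level by its bar in both hooks, centred within a few millimetres of the seat, and the gripper is clear; I never touched the shallow caddy, and I handed the job in at about 13 s (no verdict was returned).

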